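# Tip the thermometer out of its tube and stand it in the mug

### The arm

A 6-joint arm with a two-finger parallel gripper is mounted at the origin on a cart in front of the work surface, level with it; the furniture and walls round the work are solid. World frame = base frame: x ahead of the robot, y to its left, z up, the work surface at z = 0. Lengths are in m, angles in rad, forces in N, time in s.
With the tool pointing down it reaches from about 0.35 to 0.775 m from the base axis. Payload 5.5 kg.
Tool frame: the origin (TCP) lies between the finger pads; the fingertips stand 22 mm ahead of it and the grasp point (between the pads) lies 3 mm ahead of it; z points along the fingers, y is the line along which they close (so a half turn about z gives the same grasp; the last joint's range is limited). The gripper opens to 85 mm and grips with 20 to 120 N. Pads are 22 mm wide; open, the fingers measure 114 mm over their backs; the gripper's body (76 mm by 85 mm) begins 54 mm behind the grasp point. The pads swing forward as they close: fully open they stand 13 mm farther back than shut.
Start: joints at [1.013, 0.313, 0.046, 1.304, 0, 1.431], TCP at [0.233, 0.526, 0.253] pointing down, gripper open.
Joint ranges: [-2.76, 2.76], [-0.86, 1.69], [-1.03, 1.26], [-2.2, 2.34], [-1.47, 1.5], [-3.14, 3.14]. Speed limits (rad/s): [2.57, 2.57, 3.14, 3.14, 3.14, 3.14].

### API

Orientations are given as a unit quaternion [w, x, y, z].
In Python, from workcell import env gives the robot as it stands.
- The arm moves only by the shell command python3 nudge.py 'ROWS' [OPENING] [FORCE]. ROWS is a JSON object whose key "ticks" holds a list of rows, 1 to 8 of them, each of 6 numbers: dx, dy, dz in m, then a rotation vector rx, ry, rz in rad; each row is the pose to reach, as a shift and turn from the pose commanded when the command began, along the tool's axes at that moment; what a row does not reach only later rows make up. A row lasts 1/8 s, in which the tool goes at most 0.0625 m and 0.188 rad, less where a joint would pass 70% of its speed; a pose out of reach is approached as far as the arm can. OPENING is the finger opening in m, set as the command begins (- or left out keeps the last). The fingers move at their own pace and stop on an object; FORCE is the grip in N (left out, the last holds). Time passes only in rows, so rows that do not move let the fingers close. It prints the time, the measured TCP pose, the force, the opening and the grip force at its end. Input that does not fit is refused with a message, and nothing moves.
- env.get_state(): the state, without advancing time (a new reading comes with each control period).
- env.read_camera(name): name is "scene" or "top" or "wrist"; returns a dict with "image" (384x512x3 uint8, red, green, blue), "K" (3x3 intrinsics, pixels), "D" ([k1, k2, p1, p2, k3] as OpenCV has them; the pictures are not rectified), "R" (3x3) and "t" (3): a world point X has camera coordinates R X + t. Camera axes: x right, y down, z forward; pixel columns grow to the right and rows downward; lengths in m; the calibration is good to about 2 mm. A picture is of the moment at which its call begins. There is no depth.
- env.hand_in(): hands the job in; it is judged then, once.
The state is a dict: "clock": time; "joint_pos": joint angles; "qvel": joint speeds; "tau": joint torques, N m; "tcp_pos": TCP position; "orientation": TCP orientation; "wrist_force": force on the tool from outside, world axes, zero at the start; "ft_torque": the same for the moment, N m; "finger_gap": finger opening in m; "grip_force": force on a finger pad.
Only numpy, scipy, OpenCV 4.12 (cv2) and the standard library are available. Lean on these libraries where they do the work, as an engineer would, in place of code of your own. Each camera call takes 0.05 s, during which the arm holds its last target. There are 200 camera calls.

### The job

Take the glass thermometer out of its open square tube, the longer of the two in the sloping rack, and stand it bulb down in the mug. It sits too deep to reach, so lift its tube from the rack, tip the mouth down close over the worktop until the thermometer's cap has slid part of the way out, lay the tube level on the worktop with the cap sticking out and let go, then grip the cap and draw the thermometer out and up. Never let the thermometer drop, leave its tube lying level on the worktop, and do not shift or topple the mug, the shorter tube or the other things standing about.

Things in the scene. Friction and masses are not known exactly. Their poses are not given: they have to be found in the camera images.
- tube_rack: Fixed pale wooden rack, base 215 (x) x 144 (y) x 12 mm, 110 mm high. Origin: centre of its underside. Two slots, 33 mm either side of its x axis, hold square tubes that rise 25 deg towards its +x. Along a tube, from its closed end, cross boards 10 mm thick stand at -5 (foot stop), 35 and 135 mm, with notches 30 mm wide; their teeth end 7 mm above the tube's axis.
- long_tube: The thermometer's tube: clear plastic, square, 26 x 26 x 200 mm, bore 20 mm, about 70 g, one end open, the other shut by a 5 mm plug. Origin: on the axis at the closed end. +x runs along the axis to the mouth at 200 mm; y and z are normal to its flat sides, z up in the rack. The thermometer slides in it at slopes above 10 to 15 deg.
- short_tube: A closed tube of the same section, 160 mm long, black caps at both ends, in the other slot of the rack (which slot is which varies); origin and axis as for the long tube. Leave it alone.
- thermometer: Glass thermometer, 165 mm long, 40 g: a steel bulb guard 16 mm across and 20 mm long at one end, a glass stem 12.4 mm across, a dark ribbed steel cap 16 mm across and 40 mm long at the other. Origin: middle of its length, on the axis; +x points to the cap. It starts fully in the long tube, bulb against the closed end, so its cap ends 30 mm inside the mouth.
- cap_end (a point): Centre of the thermometer's cap end face, 82.5 mm from its middle; axes as the thermometer's.
- bulb_end (a point): Centre of the thermometer's bulb end face, 82.5 mm from its middle; axes as the thermometer's.
- tube_mouth (a point): Centre of the long tube's open mouth, 200 mm from its closed end; axes as the tube's.
- mug: White mug, 95 mm high, bowl 92 mm across outside and about 80 mm inside, floor 8 mm thick; the handle sticks out 34 mm to its -y. Origin: on its underside, 16.5 mm from the bowl's axis towards the handle.
- mug_mouth (a point): Centre of the mug's mouth, on the bowl's axis, 95 mm above the underside.
- pepper_mill: Dark wooden pepper mill, 58 mm across, 220 mm high; origin at the centre of its foot. Bystander near the mug.
- salt_shaker: Glass salt shaker, 44 mm across, 90 mm high; origin at the centre of its foot. Bystander near the mug.
- oregano: Spice jar with a dark lid, 44 mm across, 96 mm high; origin at the centre of its foot. Bystander near the mug.
- garlic: Garlic bulb, 60 mm across, 59 mm high; origin at the centre of its underside. Bystander at the front.
- tape_roll: Roll of masking tape lying flat, 98 mm across, 25 mm high; origin at the centre of its underside. Bystander at the front. (Behind it all stands a fixed microwave: front at x = 0.57, y from -0.36 to 0.12, 0.30 m high; a wall cabinet hangs above beyond x = 0.60, from z = 0.67 up. The worktop's front edge is at x = 0.33.)
- cumin: Spice jar with a yellow lid, 45 mm across, 100 mm high; origin at the centre of its foot. Bystander at the front left.

How it is judged:
By the outcome, as a careful person would: the job done as asked, in the order asked, and still so for the second after the job is handed in, with the robot touching nothing.
It also fails if it takes over 69 s, if anything falls off the work surface, if the arm or the gripper's body presses on something with over 40 N, if the wrist force passes 120 N, or if a joint passes its speed limit or range.

## Working session

There is one attempt and no reset: what is moved stays moved. The work goes in short steps, Python scripts to look and compute and a shell command to move; the robot and the scene stay as the last step left them, time stands still between calls to the robot, and variables do not carry over. Pictures are saved under pics/ and viewed, at most 10 in all, crops included, and the job is handed in when it is done.

```bash
ls; mkdir -p pics
python3 - <<'E'
from workcell import env
import cv2,numpy as np
for n in("scene","top"):
    d=env.read_camera(n); cv2.imwrite(f"pics/{n}0.png",d["image"][:,:,::-1])
    print(n,d["K"].round(1).tolist(),np.round(d["D"],3).tolist(),"C",(-d["R"].T@d["t"]).round(3),d["R"].round(2).tolist())
print(env.get_state())
E
```

```text
nudge.py
pics
workcell.py
  5 nudge.py
  3 workcell.py
  8 total
scene [[414.0, 0.0, 249.4], [0.0, 414.0, 188.9], [0.0, 0.0, 1.0]] [0.021, 0.0, 0.0, 0.0, 0.0] C [-0.135 -0.644  0.918] [[0.69, -0.73, -0.0], [-0.5, -0.47, -0.72], [0.53, 0.5, -0.69]]
top [[374.4, 0.0, 247.3], [0.0, 374.4, 189.9], [0.0, 0.0, 1.0]] [-0.002, 0.0, 0.0, 0.0, 0.0] C [ 0.35  -0.042  1.333] [[-0.02, -1.0, -0.02], [-0.99, 0.03, -0.14], [0.14, 0.02, -0.99]]
{'clock': 0.1, 'joint_pos': array([ 1.01340672e+00,  3.13925666e-01,  4.51110092e-02,  1.30360980e+00,
       -3.30682188e-05,  1.43117645e+00]), 'qvel': array([-1.48611042e-03, -1.99100091e-03,  2.38959374e-03, -3.52553438e-04,
        1.79210116e-05,  5.39081761e-04]), 'tau': array([ 1.96630259e-03, -4.81724596e+01,  2.99245656e+01,  1.27211935e-02,
       -1.85622866e-04,  1.07848817e-05]), 'tcp_pos': array([0.2330962 , 0.52517885, 0.25250534]), 'orientation': array([-2.62456487e-04,  2.07369055e-01,  9.78262445e-01, -7.70771281e-04]), 'wrist_force': array([-0.30209858, -0.49200222,  0.01260576]), 'ft_torque': array([-0.02135713,  0.06051005, -0.05491134]), 'grip_force': 0.0, 'finger_gap': 0.085414265244149}
```
Run:
```python
import cv2,numpy as np
a=cv2.imread("pics/scene0.png");b=cv2.imread("pics/top0.png")
cv2.imwrite("pics/s1.png",cv2.resize(a,(800,600),interpolation=cv2.INTER_CUBIC))
cv2.imwrite("pics/t1.png",cv2.resize(b,(800,600),interpolation=cv2.INTER_CUBIC))
```

View pics/s1.png

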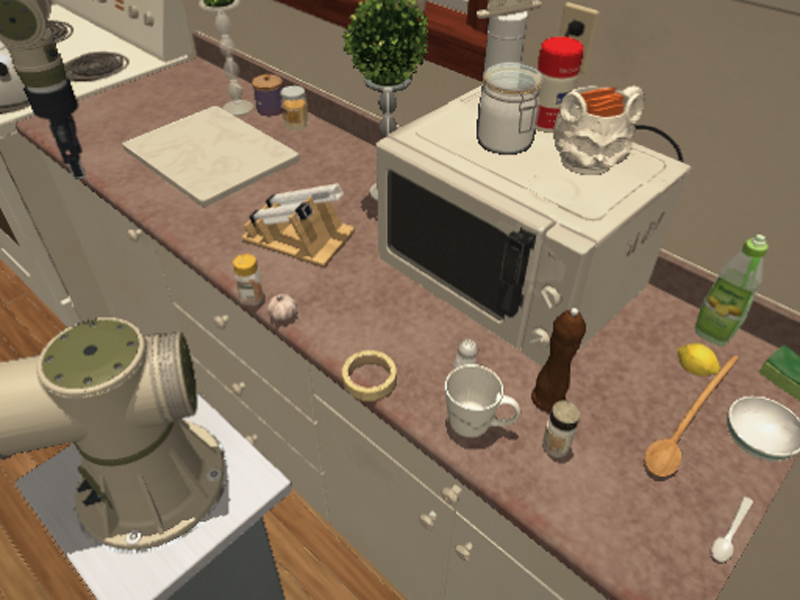

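View pics/t1.png

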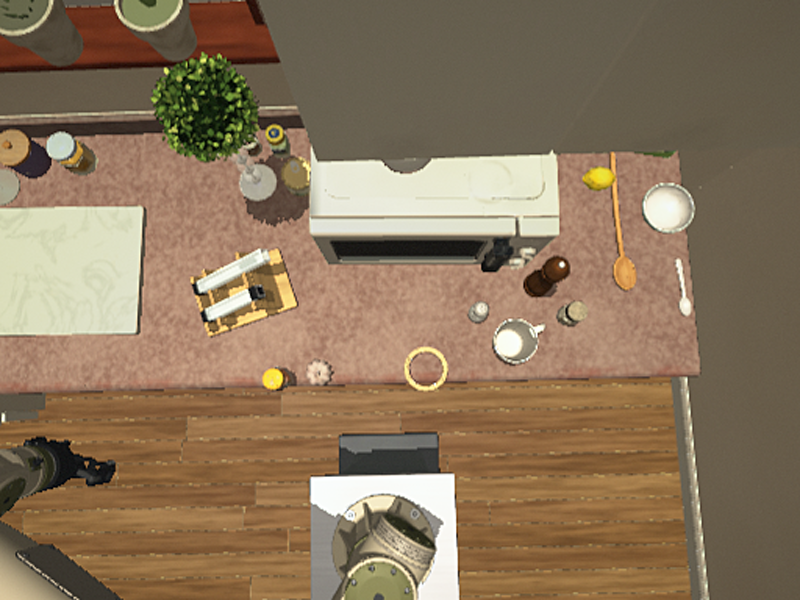

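The scene view shows the rack at about (298,225) of 800x600, the mug at (475,400) and the mill at (560,360). In the top view the rack is at (245,290), with the long tube as the far one, running from (197,287) to its mouth at (268,256). The mug bowl is at (516,341), the shaker at (479,312), oregano at (572,313), the tape at (426,368), the garlic at (319,372) and cumin at (273,379).

```bash
cat > h.py <<'E'
from workcell import env
import cv2,numpy as np
from scipy.spatial.transform import Rotation as Rot
def ray(d,p):
    u=cv2.undistortPoints(np.array([[p]],float),np.array(d["K"]),np.array(d["D"])).ravel()
    v=d["R"].T@np.array([u[0],u[1],1]); return -d["R"].T@d["t"],v/np.linalg.norm(v)
def plane(d,p,z):
    c,v=ray(d,p); return c+v*(z-c[2])/v[2]
def tri(obs):
    A=np.zeros((3,3));b=np.zeros(3);L=[]
    for d,p in obs:
        c,v=ray(d,p);P=np.eye(3)-np.outer(v,v);A+=P;b+=P@c;L.append((c,v))
    X=np.linalg.solve(A,b); return X,[round(1000*float(np.linalg.norm(np.cross(X-c,v))),1) for c,v in L]
def toolR(s=None):
    s=s or env.get_state(); return s["tcp_pos"],Rot.from_quat(s["orientation"],scalar_first=True)
def delta(P,R,s=None):
    p,r=toolR(s); return (r.inv().apply(np.array(P)-p)).round(4),(r.inv()*R).as_rotvec().round(4)
E
python3 - <<'E'
from h import *
s=env.read_camera("scene");t=env.read_camera("top")
k=512/800
S=lambda x,y:(s,(x*k,y*k)); T=lambda x,y:(t,(x*k,y*k))
for n,a in dict(mugc=(516,341),shaker=(479,312),oreg=(572,313),tape=(426,368),garl=(319,372),cumin=(273,379),rk1=(210,334),rk2=(298,306),rk3=(195,280)).items(): print(n,plane(*T(*a),{"mugc":.095,"shaker":.09,"oreg":.09,"cumin":.1}.get(n,0.01)).round(3))
print(tri([S(250,222),T(197,287)]),tri([S(340,193),T(268,256)]))
a=cv2.resize(s["image"][110:175,150:235],(0,0),fx=7,fy=7,interpolation=cv2.INTER_CUBIC)
b=cv2.resize(t["image"][150:220,115:195],(0,0),fx=7,fy=7,interpolation=cv2.INTER_CUBIC)
a=cv2.resize(a,None,fx=.67,fy=.67);b=cv2.resize(b,None,fx=.67,fy=.67)
h=max(a.shape[0],b.shape[0]);pad=lambda i:np.pad(i,((0,h-i.shape[0]),(0,0),(0,0)))
o=np.hstack([pad(a),pad(b)]);print(o.shape,a.shape)
cv2.imwrite("pics/crop.png",o[:,:,::-1])
E
```

```text
mugc [ 0.428 -0.294  0.095]
shaker [ 0.493 -0.22   0.09 ]
oreg [ 0.485 -0.417  0.09 ]
tape [ 0.379 -0.107  0.01 ]
garl [0.376 0.134 0.01 ]
cumin [0.362 0.219 0.1  ]
rk1 [0.468 0.382 0.01 ]
rk2 [0.527 0.181 0.01 ]
rk3 [0.594 0.419 0.01 ]
(array([ 0.5622194 ,  0.44253079, -0.02842073]), [26.5, 26.5]) (array([0.62203044, 0.22240372, 0.12660227]), [3.2, 3.2])
(328, 774, 3) (305, 399, 3)
```

View pics/crop.png

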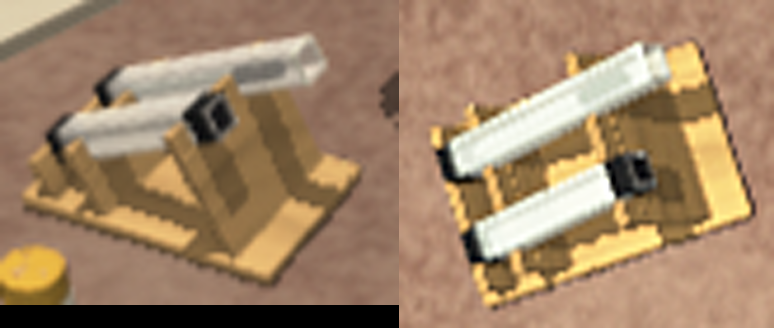

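The crop's left half (scene view) shows the long tube running from (108,88) to its mouth at (313,62), with rack corners at (268,282), (25,200) and (360,170). In the right half (top view) it runs from (447,166) to (660,60), with corners at (488,307), (752,212) and (697,42).

Run:
```python
from h import *
s=env.read_camera("scene");t=env.read_camera("top");w=env.read_camera("wrist")
k=7*.67
S=lambda x,y:(s,(150+x/k,110+y/k)); T=lambda x,y:(t,(115+(x-399)/k,150+y/k))
A=tri([S(108,88),T(447,166)]);B=tri([S(313,62),T(660,60)]);print(A,B)
for a in[(488,307),(752,212),(697,42)]:print("top base",plane(*T(*a),.012).round(3))
for a in[(268,282),(25,200),(360,170)]:print("scene base",plane(*S(*a),.0).round(3))
v=B[0]-A[0];print(np.linalg.norm(v),np.degrees(np.arctan2(v[1],v[0])),np.degrees(np.arcsin(v[2]/np.linalg.norm(v))))
p,r=toolR();print("tool",p,r.as_matrix().round(3).tolist());C=-w["R"].T@w["t"];print("wcam in tool",r.inv().apply(C-p).round(3),(r.as_matrix().T@w["R"].T).round(2).tolist(),w["K"][0][0])
```

```text
(array([0.56733593, 0.40322476, 0.04560861]), [2.6, 2.6]) (array([0.62472988, 0.2269502 , 0.12447386]), [1.4, 1.4])
top base [0.462 0.383 0.012]
top base [0.529 0.182 0.012]
top base [0.663 0.224 0.012]
scene base [0.534 0.186 0.   ]
scene base [0.471 0.388 0.   ]
scene base [0.671 0.231 0.   ]
0.20146095447216958 -71.96505795830792 23.045793056927415
tool [0.23326556 0.52551534 0.25312505] [[-0.914, 0.406, -0.0], [0.406, 0.914, -0.0], [0.0, -0.0, -1.0]]
wcam in tool [ 0.08   0.001 -0.121] [[-0.0, -0.95, -0.32], [1.0, 0.0, -0.0], [0.0, -0.32, 0.95]] 315.2971441617287
```

```bash
cat >> h.py <<'E'
def tubeR(psi,sl):  # tool square to a tube: heading psi, slope sl (deg); tool x towards closed end
    p,q=np.radians([psi,sl]);a=np.array([np.cos(p)*np.cos(q),np.sin(p)*np.cos(q),np.sin(q)])
    y=np.array([-np.sin(p),np.cos(p),0]);n=np.cross(a,y);x=-a;z=-n
    return Rot.from_matrix(np.array([x,np.cross(z,x),z]).T),a,n
E
python3 - <<'E'
from h import *
R,a,n=tubeR(-72,25);print(a,n)
P=np.array([.596,.315,.085])-.015*a+.16*n;print(P);print(*[x.tolist() for x in delta(P,R)])
E
```

```text
[ 0.28006451 -0.86194993  0.42261826] [-0.13059623  0.40193385  0.90630779]
[0.57090364 0.39223867 0.22366997]
[-0.3627, 0.0152, 0.0294] [0.1827, -0.4102, 0.8252]
```

```bash
python3 nudge.py '{"ticks": [[-0.06,0,0,0.03,-0.07,0.14],[-0.12,0.005,0.01,0.06,-0.14,0.28],[-0.18,0.01,0.015,0.09,-0.205,0.41],[-0.24,0.01,0.02,0.12,-0.27,0.55],[-0.3,0.0125,0.025,0.15,-0.34,0.69],[-0.3627,0.0152,0.0294,0.1827,-0.4102,0.8252],[-0.3627,0.0152,0.0294,0.1827,-0.4102,0.8252],[-0.3627,0.0152,0.0294,0.1827,-0.4102,0.8252]]}' 0.05 40
python3 - <<'E'
from h import *
w=env.read_camera("wrist");np.save("pics/w1.npy",w,allow_pickle=True)
cv2.imwrite("pics/w1.png",cv2.resize(w["image"],(800,600),interpolation=cv2.INTER_CUBIC)[:,:,::-1])
R,a,n=tubeR(-72,25);P=np.array([.596,.315,.085])-.015*a+.16*n;print(*[x.tolist() for x in delta(P,R)])
E
```

```text
clock: 1.35
tcp_pos: [0.5709, 0.3921, 0.223]
orientation: [0.174, 0.574, 0.79, -0.128]
wrist_force: [-0.4, 0.5, -0.3]
finger_gap: 0.0501
grip_force: 0.0
[-0.0003, 0.0004, 0.0007] [0.0004, -0.0008, 0.001]
```

View pics/w1.png

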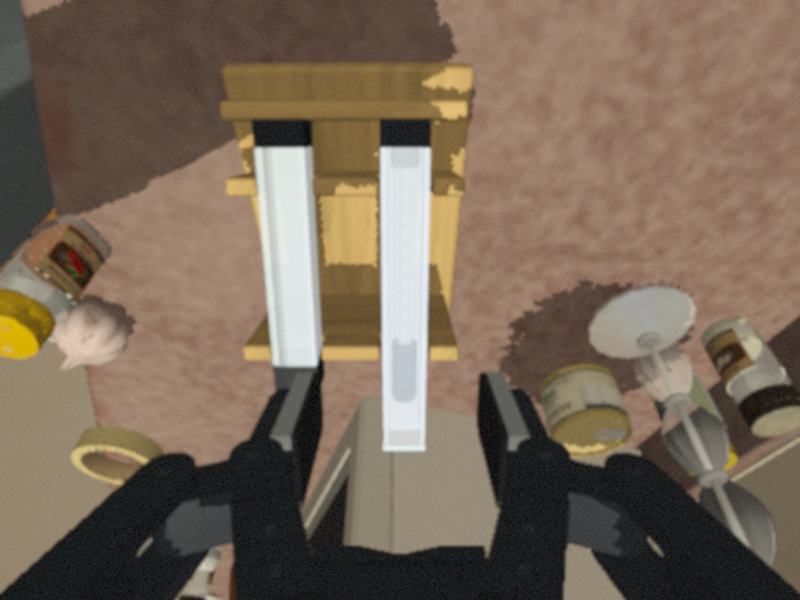

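The wrist view shows the long tube on the right, with its closed end edge at (381..430,121) and its mouth edge at (383..425,447). The fingers are nearly centred on it, and the cap shadow is at (403,370).

Run:
```python
from h import *
w=np.load("pics/w1.npy",allow_pickle=True).item();s=env.read_camera("scene");t=env.read_camera("top")
k=7*.67;q=.64
S=lambda x,y:(s,(150+x/k,110+y/k)); T=lambda x,y:(t,(115+(x-399)/k,150+y/k)); W=lambda x,y:(w,(x*q,y*q))
A,ea=tri([S(108,88),T(447,166),W(405.5,123)]);B,eb=tri([S(315,62),T(660,60),W(404,449)]);print(A,ea,B,eb)
v=B-A;print(np.linalg.norm(v),np.degrees(np.arctan2(v[1],v[0])),np.degrees(np.arcsin(v[2]/np.linalg.norm(v))))
R,a,n=tubeR(-72,25);p,r=toolR()
for X in(A,B): print("tool frame",r.inv().apply(X-p).round(4))
# depth from widths (26 mm): top-face corners
f=w["K"][0][0]
for y,l,rr in((121,381,430),(447,383.5,424.5)):
    z=f*.026/((rr-l)*q);c,d=ray(*W((l+rr)/2,y));fw=w["R"][2];X=c+d*z/(d@fw);print("width",X.round(4),r.inv().apply(X-p).round(4))
```

```text
[0.56909227 0.40382894 0.04484136] [1.5, 3.9, 2.6] [0.62601084 0.22515357 0.12820312] [2.9, 3.6, 4.5]
0.205216461829713 -72.33027591507212 23.967215168582143
tool frame [0.0856 0.0022 0.1594]
tool frame [-0.1196  0.0009  0.1629]
width [0.5714 0.4044 0.0448] [0.0854 0.0046 0.1595]
width [0.6246 0.2401 0.1383] [-0.1105  0.0043  0.1475]
```

```bash
python3 nudge.py '{"ticks": [[0,0.003,0.05,0,0,0],[0,0.003,0.09,0,0,0],[0,0.003,0.12,0,0,0],[0,0.003,0.135,0,0,0],[0,0.003,0.146,0,0,0],[0,0.003,0.146,0,0,0],[0,0.003,0.146,0,0,0]]}' 0.05
python3 - <<'E'
from h import *
w=env.read_camera("wrist");np.save("pics/w2.npy",w,allow_pickle=True)
cv2.imwrite("pics/w2.png",w["image"][:,:,::-1])
E
```

```text
clock: 2.38
tcp_pos: [0.5934, 0.3354, 0.0928]
orientation: [0.175, 0.574, 0.79, -0.126]
wrist_force: [0.2, -0.3, -0.3]
finger_gap: 0.05
grip_force: 0.0
```

View pics/w2.png

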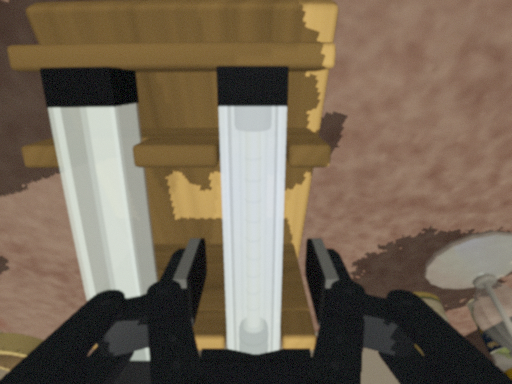

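The tube (219..288 at the plug, row 67) lies centred between the fingers (205 and 307). I'll check its height from the two wrist views.

Run:
```python
from h import *
a=np.load("pics/w1.npy",allow_pickle=True).item();b=np.load("pics/w2.npy",allow_pickle=True).item();p,r=toolR()
for u,v in(((381*.64,121*.64),(218.5,67.5)),((430*.64,121*.64),(288.5,67.5)),((381*.64,146*.64),(219.5,105)),((430*.64,146*.64),(287.5,105))):
    X,e=tri([(a,u),(b,v)]);print(r.inv().apply(X-p).round(4),X.round(3),e)
```

```text
[ 0.086  -0.012  -0.0023] [0.558 0.407 0.058] [0.4, 0.4]
[ 0.0856  0.0117 -0.0154] [0.579 0.419 0.071] [0.2, 0.2]
[ 0.0733 -0.0124  0.0021] [0.561 0.394 0.06 ] [0.1, 0.1]
[ 0.0735  0.0127 -0.0035] [0.584 0.404 0.065] [0.0, 0.0]
```

```bash
python3 nudge.py '{"ticks": [[0,0,0,0,0,0],[0,0,0,0,0,0],[0,0,0,0,0,0],[0,0,0,0,0,0],[0,0,0,0,0,0],[0,0,0,0,0,0]]}' 0.0 50
python3 nudge.py '{"ticks": [[0,0,-0.01,0,0,0],[0,0,-0.025,0,0,0],[0,0,-0.045,0,0,0],[0,0,-0.07,0,0,0],[0,0,-0.09,0,0,0],[0,0,-0.09,0,0,0]]}'
python3 - <<'E'
from h import *
R,a,n=tubeR(-90,25)
# hold point is tube s=.0855, axis 14mm ahead of TCP. target over y=.135..., high
P=np.array([.455,.15,.20]);print(*[x.tolist() for x in delta(P,R)])
E
```

```text
clock: 3.18
tcp_pos: [0.5932, 0.3351, 0.0923]
orientation: [0.175, 0.574, 0.79, -0.126]
wrist_force: [-0.7, 3.1, 4.7]
finger_gap: 0.0251
grip_force: 50.0
clock: 3.92
tcp_pos: [0.5817, 0.3721, 0.1753]
orientation: [0.176, 0.574, 0.79, -0.125]
wrist_force: [0.4, 0.5, -1.8]
finger_gap: 0.0249
grip_force: 49.3
[-0.1666, -0.1892, 0.0494] [0.1364, -0.0018, 0.2843]
```

```bash
python3 nudge.py '{"ticks": [[-0.015,0,-0.032,0,0,0],[-0.035,-0.005,-0.06,0,0,0],[-0.06,-0.035,-0.05,0.02,0,0.05],[-0.09,-0.075,-0.04,0.05,0,0.11],[-0.12,-0.115,-0.025,0.08,0,0.18],[-0.155,-0.155,-0.01,0.11,0,0.24],[-0.1856,-0.1892,0.0086,0.1364,-0.0018,0.2843],[-0.1856,-0.1892,0.0086,0.1364,-0.0018,0.2843]]}'
python3 - <<'E'
from h import *
p,r=toolR();print(p,r.as_matrix().round(3).tolist())
# tip to -10 deg with TCP at height so mouth lower corner is at h
for sl,h in((-8,.01),(-16,.004),(-18,.003)):
    R,a,n=tubeR(-90,sl)
    off=.1145*a-.027*n   # mouth bottom corner from TCP
    P=np.array([.455,.15,h-off[2]]);print(sl,P.round(4),*[x.tolist() for x in delta(P,R)])
E
```

```text
clock: 4.92
tcp_pos: [0.4519, 0.1459, 0.2431]
orientation: [0.152, 0.691, 0.689, -0.157]
wrist_force: [0.4, 1.9, -1.5]
finger_gap: 0.0251
grip_force: 49.7
[0.4519407  0.14590198 0.24312261] [[0.002, 1.0, -0.007], [0.905, -0.005, -0.426], [-0.426, -0.006, -0.905]]
-8 [0.455  0.15   0.0527] [0.0848, 0.0042, 0.1706] [-0.0066, 0.5794, -0.0038]
-16 [0.455  0.15   0.0615] [0.081, 0.0041, 0.1626] [-0.0064, 0.7191, -0.0043]
-18 [0.455  0.15   0.0641] [0.08, 0.0041, 0.1603] [-0.0064, 0.754, -0.0044]
```

```bash
python3 nudge.py '{"ticks": [[0.015,0,0.03,0,0.1,0],[0.03,0.001,0.06,0,0.2,0],[0.045,0.002,0.09,-0.002,0.3,-0.002],[0.06,0.003,0.12,-0.004,0.4,-0.003],[0.072,0.004,0.145,-0.005,0.5,-0.004],[0.08,0.0042,0.16,-0.0066,0.5794,-0.0038],[0.08,0.0042,0.16,-0.0066,0.5794,-0.0038]]}'
python3 - <<'E'
from h import *
p,r=toolR();s=env.read_camera("scene");w=env.read_camera("wrist")
np.save("pics/s3.npy",s,allow_pickle=True);np.save("pics/w3.npy",w,allow_pickle=True)
# predicted mouth centre
X=p+r.apply([-.1145,0,.014]);print("mouth",X.round(4))
pr=lambda d,X:cv2.projectPoints(np.array([X]),cv2.Rodrigues(d["R"])[0],d["t"],np.array(d["K"]),np.array(d["D"]))[0].ravel()
u=pr(s,X);print("scene px",u,"wrist px",pr(w,X))
x0,y0=int(u[0])-50,int(u[1])-55;print(x0,y0)
c=cv2.resize(s["image"][y0:y0+100,x0:x0+100],(500,500),interpolation=cv2.INTER_CUBIC)
o=np.hstack([c,cv2.resize(w["image"][:,190:340],(195,500))]);cv2.imwrite("pics/m3.png",o[:,:,::-1])
E
```

```text
clock: 5.8
tcp_pos: [0.4569, 0.1524, 0.0633]
orientation: [-0.05, 0.705, 0.706, 0.049]
wrist_force: [-0.3, 0.7, -0.8]
finger_gap: 0.0249
grip_force: 49.7
mouth [0.4571 0.041  0.0335]
scene px [219.77906864 195.24061259] wrist px [251.82480672 419.85979569]
169 140
```

View pics/m3.png

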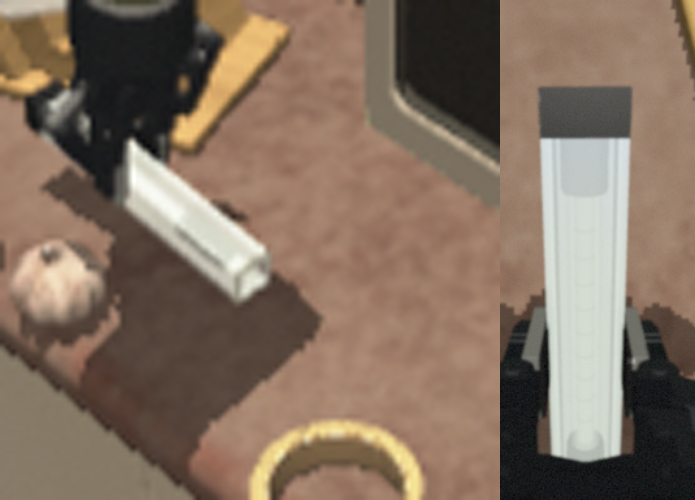

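The scene crop shows the mouth centre at (255,275), which is pixel (220,195) and matches the prediction. The cap is still inside, and in the wrist strip the bulb is at the plug. Now to tip it.

```bash
cat > tip.py <<'E'
from h import *
import sys
for i in range(1,len(sys.argv),2):
    sl,h=float(sys.argv[i]),float(sys.argv[i+1]);R,a,n=tubeR(-90,sl);off=.1145*a-.027*n
    p,r=toolR();P=np.array([.457,p[1],h-off[2]]);print(sl,P.round(4),*[x.tolist() for x in delta(P,R)])
E
python3 tip.py -12 .01 -15 .004 -17 .004
```

```text
-12.0 [0.457  0.1533 0.0602] [-0.0007, -0.0015, 0.0048] [0.0022, 0.0697, 0.0039]
-15.0 [0.457  0.1533 0.0597] [-0.0007, -0.0015, 0.0053] [0.0021, 0.1221, 0.0039]
-17.0 [0.457  0.1533 0.0633] [-0.0002, -0.0015, 0.0018] [0.0021, 0.157, 0.004]
```

```bash
cat > prof.py <<'E'
from h import *
w=env.read_camera("wrist")["image"]
g=w[60:350,246:260].mean((1,2)).astype(int);print("axis grey",g[::6].tolist(),env.get_state()["wrist_force"].round(1),env.get_state()["clock"])
E
python3 prof.py
python3 nudge.py '{"ticks": [[-0.0007,-0.0015,0.0048,0.002,0.035,0.004],[-0.0007,-0.0015,0.0048,0.002,0.07,0.004],[-0.0007,-0.0015,0.005,0.002,0.1,0.004],[-0.0007,-0.0015,0.0053,0.002,0.122,0.004],[-0.0007,-0.0015,0.0053,0.002,0.122,0.004],[-0.0007,-0.0015,0.0053,0.002,0.122,0.004],[-0.0007,-0.0015,0.0053,0.002,0.122,0.004]]}'; python3 prof.py; python3 tip.py -15 .004 -17 .004
```

```text
axis grey [131, 110, 83, 82, 79, 78, 74, 72, 198, 198, 197, 197, 197, 196, 196, 196, 214, 213, 214, 213, 209, 213, 213, 212, 213, 213, 213, 211, 213, 213, 209, 212, 212, 210, 213, 212, 210, 212, 212, 211, 213, 212, 212, 212, 209, 211, 207, 203, 182] [-0.  -0.5 -0.6] 5.95
clock: 6.82
tcp_pos: [0.4566, 0.1535, 0.0596]
orientation: [-0.093, 0.701, 0.701, 0.093]
wrist_force: [0.3, 0.3, -0.8]
finger_gap: 0.0249
grip_force: 49.8
axis grey [125, 103, 68, 66, 63, 62, 60, 58, 215, 212, 212, 212, 212, 211, 211, 211, 211, 211, 210, 210, 210, 210, 209, 209, 209, 209, 209, 209, 209, 210, 209, 209, 209, 209, 187, 186, 190, 191, 191, 191, 191, 191, 209, 209, 208, 209, 209, 206, 208] [-0.1 -0.3 -1.3] 6.875
-15.0 [0.457  0.1535 0.0597] [0.0, 0.0004, -0.0001] [0.0003, -0.0012, 0.0004]
-17.0 [0.457  0.1535 0.0633] [0.001, 0.0004, -0.0036] [0.0003, 0.0337, 0.0004]
```

It slid until the cap met the worktop. I'll work out how far it has come out.

```bash
cat > bulb.py <<'E'
from h import *
d=env.read_camera("wrist");p,r=toolR();im=d["image"]
g=im[:,246:260].mean((1,2))
x0=None
rows=np.arange(110,345);dg=np.diff(g[110:346]);i=np.argsort(dg)[:4];print("drops",[(int(rows[j]),round(float(dg[j]))) for j in i])
for row in [rows[i[0]]+.5]:
    c,v=ray(d,(253,row));c=r.inv().apply(c-p);v=r.inv().apply(v)
    X=c+v*((.008-c[2])/v[2]);print("bulb end s=%.4f, cap end beyond mouth %.4f"%(.0855-X[0],.0855-X[0]+.165-.2))
E
python3 bulb.py
```

```text
drops [(262, -8), (261, -7), (263, -5), (260, -2)]
bulb end s=0.0837, cap end beyond mouth 0.0487
```

Run:
```python
from h import *
d=env.read_camera("wrist");p,r=toolR()
for row in(67,105,262,306):
    c,v=ray(d,(253,row));c=r.inv().apply(c-p);v=r.inv().apply(v)
    print(row,[round(float(.0855-(c+v*((z-c[2])/v[2]))[0]),4) for z in(.001,.008,.016)])
s=env.read_camera("scene");np.save("pics/s4.npy",s,allow_pickle=True);t=env.read_camera("top");np.save("pics/t4.npy",t,allow_pickle=True)
a=cv2.resize(s["image"][165:225,190:250],(480,480),interpolation=cv2.INTER_CUBIC)
pr=lambda d,X:cv2.projectPoints(np.array([X]),cv2.Rodrigues(d["R"])[0],d["t"],np.array(d["K"]),np.array(d["D"]))[0].ravel()
X=p+r.apply([-.1145,0,.014]);u=pr(t,X);x0,y0=int(u[0])-20,int(u[1])-30;print(x0,y0,u,pr(s,X))
b=cv2.resize(t["image"][y0:y0+60,x0:x0+40],(320,480),interpolation=cv2.INTER_CUBIC)
cv2.imwrite("pics/m4.png",np.hstack([a,b])[:,:,::-1])
```

```text
67 [-0.0016, -0.0019, -0.0023]
105 [0.0118, 0.0123, 0.0128]
262 [0.0791, 0.0835, 0.0884]
306 [0.1028, 0.1085, 0.115]
208 184 [228.43521271 214.33124965] [218.66697729 198.40473435]
```

View pics/m4.png

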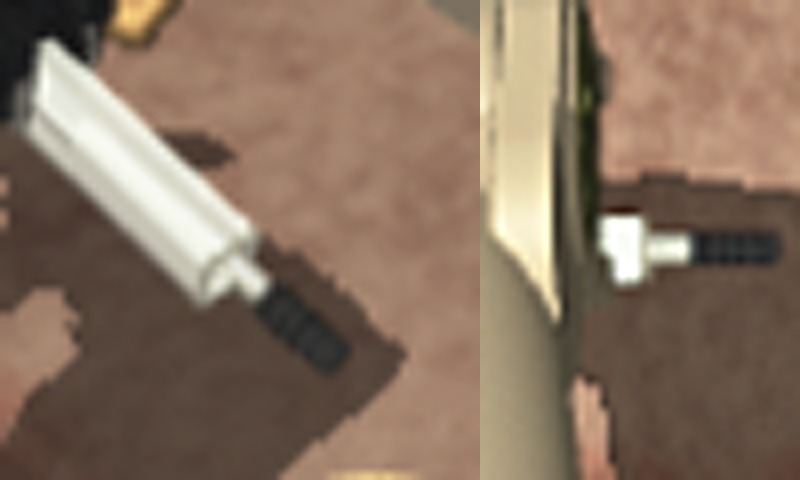

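The cap is fully out, with stem showing, at (330,355) of the left half and (770,248) of the right half. That is about 55 mm past the mouth, and the centre of mass is still inside. Next I level the tube and lower it.

```bash
python3 tip.py 0 .02; python3 nudge.py '{"ticks": [[0,0.0004,-0.002,0,-0.04,0],[0,0.0004,-0.003,0,-0.1,0],[0,0.0004,-0.004,0,-0.16,0],[0,0.0004,-0.004,0,-0.22,0],[0,0.0004,-0.004,0,-0.262,0],[0,0.0004,-0.004,0,-0.262,0]]}'; python3 tip.py 0 .004; python3 bulb.py
```

```text
0.0 [0.457  0.1535 0.047 ] [-0.0033, 0.0005, 0.0121] [0.0002, -0.263, 0.0003]
clock: 7.82
tcp_pos: [0.4568, 0.1531, 0.0634]
orientation: [-0.001, 0.707, 0.708, 0.001]
wrist_force: [0.2, -0.2, -1.8]
finger_gap: 0.0248
grip_force: 49.8
0.0 [0.457  0.1531 0.031 ] [-0.0001, 0.0002, 0.0324] [0.0, -0.0016, 0.0015]
drops [(271, -7), (270, -6), (272, -4), (273, -2)]
bulb end s=0.0884, cap end beyond mouth 0.0534
```

```bash
python3 nudge.py '{"ticks": [[0,0,0.01,0,0,0],[0,0,0.02,0,0,0],[0,0,0.028,0,0,0],[0,0,0.032,0,0,0],[0,0,0.032,0,0,0]]}'; python3 nudge.py '{"ticks": [[0,0,0.001,0,0,0],[0,0,0.002,0,0,0],[0,0,0.002,0,0,0]]}';python3 nudge.py '{"ticks": [[0,0,0.001,0,0,0],[0,0,0.002,0,0,0],[0,0,0.002,0,0,0]]}'
```

```text
clock: 8.5
tcp_pos: [0.4566, 0.1523, 0.0309]
orientation: [-0.001, 0.707, 0.707, 0.0]
wrist_force: [-0.0, 0.3, -0.8]
finger_gap: 0.025
grip_force: 49.8
clock: 8.88
tcp_pos: [0.457, 0.1524, 0.0295]
orientation: [-0.0, 0.707, 0.707, 0.001]
wrist_force: [-0.3, -0.5, -0.5]
finger_gap: 0.0247
grip_force: 49.8
clock: 9.25
tcp_pos: [0.4571, 0.1524, 0.028]
orientation: [-0.0, 0.707, 0.707, 0.001]
wrist_force: [-2.3, -0.4, 5.0]
finger_gap: 0.0247
grip_force: 50.5
```

```bash
python3 nudge.py '{"ticks": [[0,0,0.0003,0,0,0],[0,0,0.0003,0,0,0],[0,0,0,0,0,0],[0,0,0,0,0,0],[0,0,0,0,0,0]]}' 0.05; python3 nudge.py '{"ticks": [[0,0,-0.02,0,0,0],[0,0,-0.06,0,0,0],[-0.05,0,-0.1,0,0,0],[-0.1,0,-0.12,0,0,0],[-0.14,0,-0.12,0,0,0],[-0.14,0,-0.12,0,0,0],[-0.14,0,-0.12,0,0,0]]}'
python3 - <<'E'
from h import *
w=env.read_camera("wrist");np.save("pics/w5.npy",w,allow_pickle=True)
s=env.read_camera("scene");np.save("pics/s5.npy",s,allow_pickle=True)
t=env.read_camera("top");np.save("pics/t5.npy",t,allow_pickle=True)
z=lambda i,h:cv2.resize(i,(int(i.shape[1]*h/i.shape[0]),h),interpolation=cv2.INTER_CUBIC)
o=np.hstack([z(w["image"],380),z(s["image"][160:230,175:225+10],380)]);print(o.shape)
cv2.imwrite("pics/m5.png",o[:,:800,::-1])
E
```

```text
clock: 9.88
tcp_pos: [0.4569, 0.1524, 0.0274]
orientation: [-0.0, 0.707, 0.707, 0.0]
wrist_force: [0.1, -0.3, 1.0]
finger_gap: 0.0501
grip_force: 0.0
clock: 10.75
tcp_pos: [0.4566, 0.0125, 0.147]
orientation: [-0.001, 0.707, 0.707, 0.0]
wrist_force: [-0.0, 0.6, -0.1]
finger_gap: 0.05
grip_force: 0.0
(380, 831, 3)
```

View pics/m5.png

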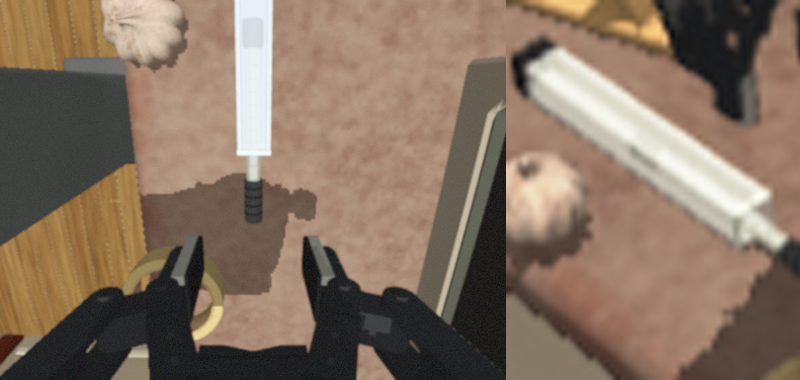

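The wrist view shows the tube lying straight with the cap at (253,181..222), level and clear. I'll locate the cap's centre from the three views with a dark mask.

Run:
```python
from h import *
pr=lambda d,X:cv2.projectPoints(np.array([X]),cv2.Rodrigues(d["R"])[0],d["t"],np.array(d["K"]),np.array(d["D"]))[0].ravel()
p,r=toolR();obs=[]
for n,h in(("w5",22),("s5",12),("t5",10)):
    d=np.load(f"pics/{n}.npy",allow_pickle=True).item();u=pr(d,[.457,.0,.01]);
    if n=="w5":u=np.array([255,204]);h=26
    x,y=(u-h).round().astype(int);g=d["image"][y:y+2*h,x:x+2*h].astype(int)
    m=((g.max(2)<62)&(g.max(2)-g.min(2)<14)).astype(np.uint8)
    N,L,st,c=cv2.connectedComponentsWithStats(m);i=1+np.argmax(st[1:,4]);q=c[i]+[x,y];print(n,u.round(1),q.round(1),st[i])
    obs.append((d,q))
    b=st[i]
    if n=="w5":
        for v in(y+b[1],y+b[1]+b[3]-1): print("end",plane(d,(q[0],v),.012).round(4))
print(tri(obs),tri(obs[:2]),tri([obs[0],obs[2]]))
```

```text
w5 [255 204] [256.2 203.4] [ 19   5  17  41 426]
end [0.4584 0.0133 0.012 ]
end [ 0.4584 -0.024   0.012 ]
s5 [229.4 207.3] [231.1 209. ] [ 9 10 11  9 56]
t5 [241.7 214. ] [248.  214.5] [16  9  1  4  4]
(array([ 0.45615594, -0.01288843,  0.00787492]), [6.0, 4.8, 9.4]) (array([ 0.45784288, -0.00686324,  0.00704057]), [0.7, 0.7]) (array([ 0.45817522, -0.02166787, -0.0302958 ]), [0.3, 0.3])
```

Run:
```python
from h import *
d=np.load("pics/w5.npy",allow_pickle=True).item();k=384/380
for z in(0,.025):print("tape right",plane(d,(224*k,295*k),z).round(3))
R,a,n=tubeR(-90,-10)
for P in([.4582,-.0066,.06],[.4582,-.0066,.023]):print(*[x.tolist() for x in delta(P,R)])
```

```text
tape right [ 0.428 -0.113  0.   ]
tape right [ 0.431 -0.094  0.025]
[-0.02, 0.0016, 0.0869] [-0.0008, 0.1732, 0.0016]
[-0.02, 0.0016, 0.1239] [-0.0008, 0.1732, 0.0016]
```

```bash
python3 nudge.py '{"ticks": [[-0.01,0.001,0.05,0,0.08,0],[-0.02,0.0016,0.0869,-0.0008,0.1732,0.0016],[-0.02,0.0016,0.0869,-0.0008,0.1732,0.0016],[-0.02,0.0016,0.105,-0.0008,0.1732,0.0016],[-0.02,0.0016,0.118,-0.0008,0.1732,0.0016],[-0.02,0.0016,0.1239,-0.0008,0.1732,0.0016],[-0.02,0.0016,0.1239,-0.0008,0.1732,0.0016]]}' 0.045 40;python3 nudge.py '{"ticks": [[0,0,0,0,0,0],[0,0,0,0,0,0],[0,0,0,0,0,0],[0,0,0,0,0,0],[0,0,0,0,0,0],[0,0,0,0,0,0]]}' 0.0 40
python3 - <<'E'
from h import *
R,a,n=tubeR(-90,-10);print(toolR()[0])
for P in([.461,-.11,.0235],[.462,-.135,.0235],[.462,-.135,.2]):print(*[x.tolist() for x in delta(P,R)])
E
```

```text
clock: 11.78
tcp_pos: [0.4585, -0.0071, 0.0235]
orientation: [-0.061, 0.705, 0.704, 0.062]
wrist_force: [-0.7, 0.2, 0.4]
finger_gap: 0.0452
grip_force: 0.0
clock: 12.52
tcp_pos: [0.459, -0.0077, 0.0238]
orientation: [-0.061, 0.705, 0.704, 0.062]
wrist_force: [-0.5, 0.1, 5.6]
finger_gap: 0.0144
grip_force: 39.2
[ 0.45904275 -0.0077188   0.02382481]
[-0.1008, 0.0021, -0.0174] [0.0022, 0.0002, -0.0014]
[-0.1254, 0.0032, -0.0217] [0.0022, 0.0002, -0.0014]
[-0.0948, 0.0035, -0.1956] [0.0022, 0.0002, -0.0014]
```

```bash
python3 nudge.py '{"ticks": [[0,0,-0.0015,0,0,0],[-0.01,0,-0.0032,0,0,0],[-0.028,0.0005,-0.0064,0,0,0],[-0.046,0.001,-0.0096,0,0,0],[-0.064,0.0015,-0.0128,0,0,0],[-0.082,0.002,-0.016,0,0,0],[-0.1008,0.0021,-0.019,0,0,0],[-0.1008,0.0021,-0.019,0,0,0]]}'
python3 nudge.py '{"ticks": [[-0.008,0.0005,-0.0014,0,0,0],[-0.016,0.001,-0.0028,0,0,0],[-0.0246,0.001,-0.0043,0,0,0],[-0.0246,0.001,-0.0043,0,0,0]]}'
python3 - <<'E'
from h import *
pr=lambda d,X:cv2.projectPoints(np.array([X]),cv2.Rodrigues(d["R"])[0],d["t"],np.array(d["K"]),np.array(d["D"]))[0].ravel()
w=env.read_camera("wrist");s=env.read_camera("scene");np.save("pics/w6.npy",w,allow_pickle=True)
z=lambda i,h:cv2.resize(i,(int(i.shape[1]*h/i.shape[0]),h),interpolation=cv2.INTER_CUBIC)
o=np.hstack([z(w["image"][:,120:400],380),z(s["image"][150:260,185:325],380)]);print(o.shape);cv2.imwrite("pics/m6.png",o[:,:800,::-1])
print(pr(s,[.459,.02,.01]),pr(w,[.459,.02,.01]),pr(w,[.458,.04,.026]))
E
```

```text
clock: 13.52
tcp_pos: [0.4609, -0.112, 0.0246]
orientation: [-0.061, 0.706, 0.703, 0.062]
wrist_force: [0.1, -0.3, -0.1]
finger_gap: 0.0143
grip_force: 39.1
clock: 14.02
tcp_pos: [0.4617, -0.1358, 0.0246]
orientation: [-0.061, 0.705, 0.704, 0.062]
wrist_force: [0.2, -0.1, -1.2]
finger_gap: 0.0141
grip_force: 39.1
(380, 760, 3)
[225.32983879 203.67849241] [245.31785935 -84.41557384] [ 241.16587922 -168.27783192]
```

View pics/m6.png

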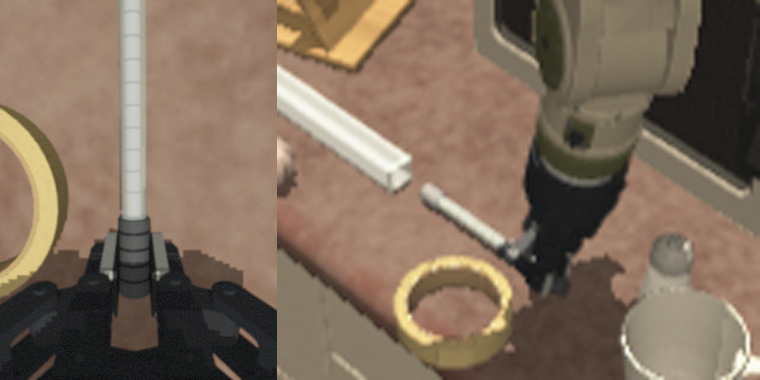

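The view shows the thermometer out and gripped by its cap. The bulb, at (430,195), is clear of the mouth at (398,178), and the tape is untouched. The mug rim is centred near (686,330) in this view, so I'll measure the mug from two views.

Run:
```python
from h import *
s=env.read_camera("scene");t=env.read_camera("top");b=cv2.imread("pics/top0.png")
c=b[195:240,305:355].astype(int);m=((c.min(2)>95)&(c.max(2)-c.min(2)<40)).astype(np.uint8)
m2=cv2.morphologyEx(cv2.morphologyEx(m,cv2.MORPH_CLOSE,np.ones((5,5))),cv2.MORPH_OPEN,cv2.getStructuringElement(2,(13,13)))
cs=max(cv2.findContours(m2,0,2)[0],key=cv2.contourArea);q,rad=cv2.minEnclosingCircle(cs);q=np.array(q)+[305,195];print("top",q,rad)
print("scene+top rim",tri([(s,(303.4,245.5)),(t,q)]))
print("plane .095 top",plane(t,q,.095).round(4),"scene",plane(s,(303.4,245.5),.095).round(4))
for a in((622,330),(750,335),(688,288)):print(plane(s,(185+(a[0]-277)/3.4545,150+a[1]/3.4545),.095).round(3))
```

```text
top [329.55250549 217.62887764] 14.578144073486328
scene+top rim (array([ 0.43126652, -0.29193273,  0.09999238]), [1.5, 1.5])
plane .095 top [ 0.4305 -0.2918  0.095 ] scene [ 0.436  -0.2907  0.095 ]
[ 0.404 -0.257  0.095]
[ 0.464 -0.327  0.095]
[ 0.469 -0.267  0.095]
```

```bash
cat > mug.py <<'E'
from h import *
import sys
R,a,n=tubeR(-90,47);d=np.array([0,-np.cos(np.radians(57)),np.sin(np.radians(57))])
def tcp(bulb): return np.array(bulb)+.145*d-R.apply([0,0,.015])
if __name__=="__main__":
    b=[float(x) for x in sys.argv[1:4]];P=tcp(b);print(P.round(4),*[x.tolist() for x in delta(P,R)])
E
python3 - <<'E'
from mug import *
p,r=toolR();t=env.read_camera("top")
P=np.array([p[0],p[1],.27]);print(*[x.tolist() for x in delta(P,R)]);print("mill",plane(t,(538*.64,288*.64),.01).round(3),plane(t,(558*.64,267*.64),.2).round(3))
E
python3 mug.py .432 -.267 .13
```

```text
[0.0426, 0.0001, -0.2418] [0.0002, -0.9948, -0.0015]
mill [ 0.553 -0.368  0.01 ] [ 0.565 -0.363  0.2  ]
[ 0.432  -0.335   0.2618] [-0.1559, -0.0289, -0.2685] [0.0002, -0.9948, -0.0015]
```

```bash
python3 nudge.py '{"ticks": [[0.003,0,-0.02,0,0,0],[0.009,0,-0.05,0,-0.12,0],[0.015,0,-0.085,0,-0.26,0],[0.021,0,-0.12,0,-0.41,0],[0.027,0,-0.155,0,-0.56,0],[0.034,0,-0.19,0,-0.71,0],[0.039,0,-0.22,0,-0.86,0],[0.0426,0,-0.2418,0,-0.9948,-0.0015]]}'
python3 nudge.py '{"ticks": [[0,0,0,0,0,0],[0,0,0,0,0,0]]}'; python3 mug.py .432 -.267 .13
python3 - <<'E'
from h import *
p,r=toolR();print(env.get_state()["joint_pos"].round(2))
pr=lambda d,X:cv2.projectPoints(np.array([X]),cv2.Rodrigues(d["R"])[0],d["t"],np.array(d["K"]),np.array(d["D"]))[0].ravel()
s=env.read_camera("scene");t=env.read_camera("top");w=env.read_camera("wrist")
d=np.array([0,-np.cos(np.radians(57)),np.sin(np.radians(57))]);b=p+r.apply([0,0,.015])-.145*d;print("pred bulb",b.round(3))
for n,c in(("s",s),("t",t),("w",w)):print(n,pr(c,b).round(1));np.save(f"pics/{n}7.npy",c,allow_pickle=True)
u=pr(s,b).round().astype(int);v=pr(w,b).round().astype(int)
A=cv2.resize(s["image"][u[1]-60:u[1]+40,u[0]-40:u[0]+60],(400,400),interpolation=cv2.INTER_CUBIC)
B=cv2.resize(w["image"],(400,300));B=np.pad(B,((0,100),(0,0),(0,0)));cv2.imwrite("pics/m7.png",np.hstack([A,B])[:,:,::-1]);print(u,v)
E
```

```text
clock: 15.28
tcp_pos: [0.4616, -0.1344, 0.2719]
orientation: [0.285, 0.648, 0.648, -0.282]
wrist_force: [-0.6, 0.5, -1.1]
finger_gap: 0.0145
grip_force: 39.0
clock: 15.52
tcp_pos: [0.461, -0.1349, 0.2693]
orientation: [0.281, 0.649, 0.649, -0.281]
wrist_force: [0.5, -0.1, -0.8]
finger_gap: 0.0144
grip_force: 39.1
[ 0.432  -0.335   0.2618] [-0.1314, -0.029, 0.1511] [-0.0002, -0.0023, 0.0002]
[-0.03  0.13 -0.37  1.04 -0.82  1.53]
pred bulb [ 0.461 -0.067  0.137]
s [246.  186.4]
t [261.2 209. ]
w [252.7 -66. ]
[246 186] [253 -66]
```

View pics/m7.png

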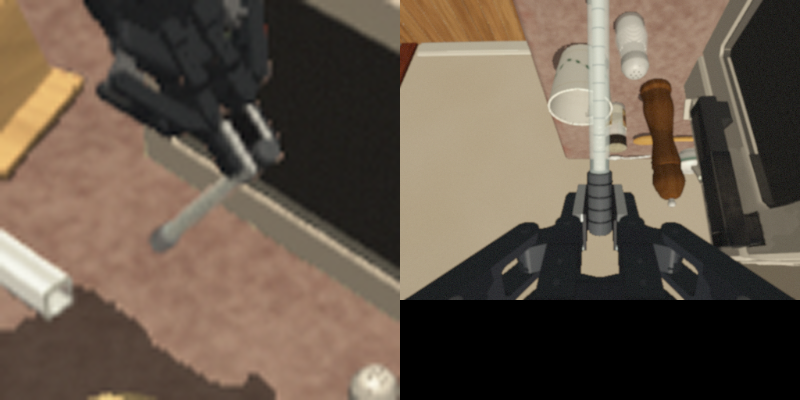

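The bulb end is seen at (158,245), i.e. pixel (245.5,187), against (246,186) predicted, so the grip is true. Now over the mug and down.

```bash
python3 nudge.py '{"ticks": [[-0.022,-0.005,0.025,0,0,0],[-0.05,-0.011,0.057,0,0,0],[-0.078,-0.017,0.09,0,0,0],[-0.105,-0.023,0.121,0,0,0],[-0.124,-0.027,0.142,0,0,0],[-0.1314,-0.029,0.1511,0,-0.002,0],[-0.1314,-0.029,0.1511,0,-0.002,0],[-0.1314,-0.029,0.1511,0,-0.002,0]]}'
python3 mug.py .432 -.267 .06;python3 mug.py .432 -.267 .018
python3 - <<'E'
from h import *
p,r=toolR();pr=lambda d,X:cv2.projectPoints(np.array([X]),cv2.Rodrigues(d["R"])[0],d["t"],np.array(d["K"]),np.array(d["D"]))[0].ravel()
d=np.array([0,-np.cos(np.radians(57)),np.sin(np.radians(57))]);b=p+r.apply([0,0,.015])-.145*d;print("bulb",b.round(4))
w=env.read_camera("wrist");
# mug rim ring in the wrist view: predicted rim centre/edges vs bright mask near it
print("rim c",pr(w,[.432,-.291,.095]).round(),[pr(w,[.432+.046*np.cos(a),-.291+.046*np.sin(a),.095]).round().tolist() for a in(0,np.pi/2,np.pi,-np.pi/2)])
v=int(pr(w,[.432,-.291,.095])[1])
if 0<=v<384:
  for row in(v-20,v,v+20): print(row,w["image"][row,100:420:8].mean(1).astype(int).tolist())
E
```

```text
clock: 16.68
tcp_pos: [0.4322, -0.3346, 0.2629]
orientation: [0.282, 0.648, 0.648, -0.282]
wrist_force: [0.3, 0.8, -0.2]
finger_gap: 0.0142
grip_force: 39.1
[ 0.432  -0.335   0.1918] [0.0518, -0.0002, 0.0486] [0.0001, 0.0016, 0.0004]
[ 0.432  -0.335   0.1498] [0.0826, -0.0002, 0.0772] [0.0001, 0.0016, 0.0004]
bulb [ 0.4322 -0.2667  0.1311]
rim c [253. -51.] [[336.0, -51.0], [252.0, -165.0], [170.0, -51.0], [253.0, 22.0]]
```

```bash
python3 nudge.py '{"ticks": [[0.012,0,0.011,0,0,0],[0.026,0,0.024,0,0,0],[0.04,0,0.037,0,0,0],[0.0518,0,0.0486,0,0,0],[0.0518,0,0.0486,0,0,0]]}'
python3 nudge.py '{"ticks": [[0.008,0,0.0075,0,0,0],[0.016,0,0.015,0,0,0],[0.022,0,0.0205,0,0,0],[0.022,0,0.0205,0,0,0]]}'
python3 mug.py .432 -.267 .018;python3 mug.py .432 -.267 .012
```

```text
clock: 17.35
tcp_pos: [0.4318, -0.3343, 0.1905]
orientation: [0.281, 0.648, 0.649, -0.283]
wrist_force: [-0.2, 0.4, -0.2]
finger_gap: 0.0143
grip_force: 39.1
clock: 17.85
tcp_pos: [0.4317, -0.3356, 0.1612]
orientation: [0.282, 0.648, 0.648, -0.283]
wrist_force: [-0.6, -0.3, -1.1]
finger_gap: 0.0142
grip_force: 39.1
[ 0.432  -0.335   0.1498] [0.0087, 0.0003, 0.0073] [-0.0012, 0.0018, 0.0004]
[ 0.432  -0.335   0.1438] [0.0131, 0.0003, 0.0114] [-0.0012, 0.0018, 0.0004]
```

```bash
python3 nudge.py '{"ticks": [[0.003,0,0.0027,0,0,0],[0.006,0,0.0055,0,0,0],[0.0087,0,0.0075,0,0,0],[0.0087,0,0.0075,0,0,0]]}'
for i in 1 2; do python3 nudge.py '{"ticks": [[0.0011,0,0.001,0,0,0],[0.0015,0,0.0014,0,0,0],[0.0015,0,0.0014,0,0,0]]}' | sed -n '1,2p;4p'; done
```

```text
clock: 18.35
tcp_pos: [0.4321, -0.3351, 0.1502]
orientation: [0.282, 0.648, 0.648, -0.283]
wrist_force: [1.0, -0.8, -0.2]
finger_gap: 0.0143
grip_force: 39.0
clock: 18.73
tcp_pos: [0.4323, -0.3353, 0.1486]
wrist_force: [0.3, -1.6, 0.3]
clock: 19.1
tcp_pos: [0.4322, -0.3352, 0.1464]
wrist_force: [-0.2, -1.6, -0.4]
```

```bash
for i in 1 2 3; do python3 nudge.py '{"ticks": [[0.00073,0,0.00068,0,0,0],[0.00073,0,0.00068,0,0,0],[0.00073,0,0.00068,0,0,0]]}' | sed -n '1,2p;4p'; done; python3 -c "
from h import *
print(env.get_state()['wrist_force'],env.get_state()['ft_torque'])"
```

```text
clock: 19.48
tcp_pos: [0.4322, -0.3352, 0.1453]
wrist_force: [-0.3, -0.3, -0.3]
clock: 19.85
tcp_pos: [0.4322, -0.3352, 0.1444]
wrist_force: [0.1, -0.8, -0.1]
clock: 20.23
tcp_pos: [0.4324, -0.3356, 0.1439]
wrist_force: [0.7, -2.7, 2.7]
[ 0.72244253 -2.69821157  2.74465662] [-0.16702796 -0.01338015  0.04513862]
```

```bash
python3 nudge.py '{"ticks": [[0,0,0,0,0,0],[0,0,0,0,0,0],[0,0,0,0,0,0],[0,0,0,0,0,0],[0,0,0,0,0,0]]}' 0.035; python3 nudge.py '{"ticks": [[0,0,-0.01,0,0,0],[0,0,-0.03,0,0,0],[0,0,-0.06,0,0,0],[0,0,-0.1,0,0,0],[0,0,-0.15,0,0,0],[0,0,-0.2,0,0,0],[0,0,-0.2,0,0,0],[0,0,-0.2,0,0,0]]}'
python3 - <<'E'
from h import *
s=env.read_camera("scene");t=env.read_camera("top")
pr=lambda d,X:cv2.projectPoints(np.array([X]),cv2.Rodrigues(d["R"])[0],d["t"],np.array(d["K"]),np.array(d["D"]))[0].ravel()
# thermometer cap: dark blob near predicted cap; both views
obs=[]
X=[.432,-.35,.135]
for d,im0 in((s,cv2.imread("pics/scene0.png")[:,:,::-1]),(t,cv2.imread("pics/top0.png")[:,:,::-1])):
    u=pr(d,X).round().astype(int);h=20;sl=np.s_[u[1]-h:u[1]+h,u[0]-h:u[0]+h]
    g=d["image"][sl].astype(int);o=im0[sl].astype(int)
    m=((g.max(2)<75)&(abs(g-o).max(2)>25)).astype(np.uint8)
    N,L,st,c=cv2.connectedComponentsWithStats(m);i=1+np.argmax(st[1:,4]);print("pred",u,"cap blob",(c[i]+u-h).round(1),st[i]);obs.append((d,c[i]+u-h))
print("cap mid",tri(obs))
# changes elsewhere: mug etc. vs. start, per bystander, top and scene
im0=cv2.imread("pics/scene0.png")[:,:,::-1].astype(int);im=s["image"].astype(int)
for n,P in dict(mug=(.432,-.291,.05),shaker=(.493,-.22,.05),oreg=(.485,-.417,.05),mill=(.555,-.368,.1),tape=(.379,-.107,.01),garlic=(.376,.134,.03),cumin=(.362,.219,.05),short=(.53,.31,.08)).items():
    u=pr(s,P).round().astype(int);k=np.s_[u[1]-14:u[1]+14,u[0]-14:u[0]+14]
    a=cv2.cvtColor(im0[k].astype(np.uint8),7).astype(np.float32);b=cv2.cvtColor(im[k].astype(np.uint8),7).astype(np.float32)
    print(n,"diff frac",round(float((abs(a-b)>25).mean()),3),"shift px",np.round(cv2.phaseCorrelate(a,b)[0],2))
E
```

```text
clock: 20.85
tcp_pos: [0.4322, -0.3352, 0.1434]
orientation: [0.283, 0.648, 0.648, -0.283]
wrist_force: [-0.2, 0.0, 0.3]
finger_gap: 0.0349
grip_force: 0.0
clock: 21.85
tcp_pos: [0.4323, -0.1884, 0.2794]
orientation: [0.283, 0.648, 0.648, -0.282]
wrist_force: [-0.0, -1.0, -0.1]
finger_gap: 0.0354
grip_force: 0.0
pred [324 249] cap blob [322.8 252.1] [14 19 11  8 51]
pred [350 216] cap blob [350.  216.6] [16 18  9  6 37]
cap mid (array([ 0.4297319 , -0.35057626,  0.12740741]), [0.1, 0.1])
mug diff frac 0.079 shift px [-0.15 -0.24]
shaker diff frac 0.073 shift px [ 0.15 -0.14]
oreg diff frac 0.001 shift px [-0.04 -0.  ]
mill diff frac 0.001 shift px [0.02 0.05]
tape diff frac 0.486 shift px [-0.1   0.18]
garlic diff frac 0.043 shift px [ 0.01 -0.51]
cumin diff frac 0.0 shift px [ 0.03 -0.03]
short diff frac 0.208 shift px [0.2  0.01]
```

```bash
python3 nudge.py '{"ticks": [[0,0,0,0,0,0],[0,0,0,0,0,0],[0,0,0,0,0,0],[0,0,0,0,0,0]]}' | head -1; python3 -c "
from workcell import env
print(env.hand_in())"
```

```text
clock: 22.45
the job is handed in; nothing more can be done
None
```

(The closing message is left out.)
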